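# Find the balance point of a sprung chest lid

### The arm

A 7-joint arm with a two-finger parallel gripper is mounted at the origin on the work surface. World frame = base frame: x ahead of the robot, y to its left, z up, the work surface at z = 0. Lengths are in m, angles in degrees, forces in N, time in s.
With the tool pointing down it reaches from about 0.4 to 0.85 m from the base axis. Payload 10.4 kg.
Tool frame: the origin (TCP) lies midway between the tips of the shut fingers; the grasp point (between the pads) lies 19 mm behind it; z points along the fingers, y is the line along which they close (so a half turn about z gives the same grasp; the last joint's range is limited). The gripper opens to 87 mm and grips with 3 to 60 N. Pads are 19 mm wide; open, the fingers measure 117 mm over their backs; the gripper's body (75 mm by 190 mm) begins 51 mm behind the grasp point.
Start: joints at [-75.665, 19.034, -3.707, 83.658, 1.238, 77.344, -5.071], TCP at [0.168, 0.602, 0.223] pointing down, gripper open.
Joint ranges: [-148.97, 148.97], [-28.65, 121.19], [-84.17, 76.75], [9.2, 138.47], [-72.65, 252.65], [3.7, 117.97], [-149.18, 149.18]. Speed limits (degrees/s): [127.2, 127.2, 159.86, 159.86, 180, 180, 180].

### API

Orientations are given as [roll, pitch, yaw] about the fixed x, y, z axes, in that order (R = Rz(yaw) Ry(pitch) Rx(roll)).
In Python, from bench import arm gives the robot as it stands.
- The arm moves only by the shell command python3 -m pendant 'ROWS' [OPENING] [FORCE]. ROWS is JSON, a list of rows, each an object with "xyz": the shift along the tool's x, y, z normalised to -1 to 1, where 1 is 0.02 m, a list of three; "twist": the turn, a rotation vector about the tool's x, y, z normalised to -1 to 1, where 1 is 0.12 rad, a list of three. A call has 1 to 10 rows; each row shifts and turns the commanded pose from where the row before left it, along the tool's axes as they then stand; what a row does not reach is not made up. A row lasts 1/12 s, in which the tool goes at most 41.7 mm and 7.16 degrees, less where a joint would pass 70% of its speed; a pose out of reach is approached as far as the arm can. A call with a number of a shift or a turn outside -1 to 1 is refused whole. A call with a gripper value outside its range is refused whole. OPENING is the closure in counts, from 0 (fully open) to 255 (shut), set as the call begins (- or left out, the last holds). The fingers move at their own pace and stop on an object; FORCE is the grip in N (left out, the last holds). Time passes only in rows, so rows that do not move let the fingers close. It gives the time, the measured TCP pose, the force, the opening and the grip force at its end, in the units of the state.
- arm.state(): the state, without advancing time (a new reading comes with each control period).
- arm.grab_frame(name): name is "scene" or "top"; returns the picture (480x640x3 uint8, red, green, blue); there is no depth.
- arm.camera_info(name): a dict with "fx", "fy", "cx", "cy" (pixels), "extrinsics" (4x4, takes a point from camera to world coordinates). Camera axes: x right, y down, z forward; pixel columns grow to the right and rows downward; lengths in m; the calibration is good to about 2 mm. A picture is of the moment at which its call begins. camera_info takes no time and is no camera call.
- arm.sign_off(): hands the job in; it is judged then, once.
The state is a dict: "time": time; "joint_pos": joint angles; "qd": joint speeds; "effort": joint torques, N m; "position": TCP position; "ee_rot": TCP orientation; "contact_force": force on the tool from outside, world axes, zero at the start; "ft_torque": the same for the moment, N m; "width": finger opening in m; "finger_force": force on a finger pad.
Only numpy, scipy, OpenCV 4.12 (cv2) and the standard library are available. Lean on these libraries where they do the work, as an engineer would, in place of code of your own. Each camera call takes 0.05 s, during which the arm holds its last target. There are 200 camera calls.

### The job

We are fitting the stay of the tool chest's sprung lid. First take the freshly oiled sanding block off the shut lid and leave it balanced flat on top of the domed green drying stand; then grip the lid by its brass ball knob, raise it gently past its balance point (past the red mark on the quadrants, without letting it fly open to its stop), bring it back down to just below that point (the green band) and finish while still holding it there by the knob, with the gripper still closed on it. Leave the oil jar, the plane and the hammer where they are.

Things in the scene. Friction and masses are not known exactly. Their poses are not given: they have to be found in the camera images.
- block_center (a point): Freshly oiled red-brown sanding block, loose, 90 x 50 x 30 mm (its x, y, z), 80 to 150 g; this point is its centre, x along its length, z up. At the start it lies flat on the shut lid.
- dome_top (a point): Topmost point of the fixed green drying stand: a hemisphere of 50 mm radius on a drum of 50 mm radius with a dark foot disc 124 mm wide and 12 mm high; its top is 100 mm above the bench. It stands to the left or the right of the chest. A block set centrally on it balances; each mm off centre tilts it by about 0.03 rad.
- chest: Fixed wooden tool chest, 220 (x) x 260 (y) x 110 mm high; origin under its centre, x pointing from knob side to hinge side. Lid: board 220 x 260 x 22 mm on top (top at 132 mm when shut). 6 mm beside each end of the lid a thin metal arc of 90 mm radius about the hinge rises to 205 mm above the bench, marked by the angle of the lid's underside: green 36 to 48 degrees, red 48 to 52.
- lid_hinge (a point): Middle of the lid's hinge line, on the far top edge of the chest at the lid's underside, 110 mm above the bench. Its axes are those of the chest; the hinge line is its y.
- lid_knob (a point): Centre of the brass ball knob (32 mm diameter, 14 mm stem), 38 mm out from the middle of the lid's front edge; from the hinge 258 mm along the lid and 11 mm above its underside; 121 mm above the bench when shut. Free space all round. Gripped from above with the fingers closing along the hinge line, it turns between them as the lid swings, so the gripper can stay upright.
- lid (a joint): Lid angle in rad: 0 shut, growing as it rises, stop at 1.25. Springs help to lift the 0.95 kg lid: below the balance point at 0.873 (50 degrees, mid red mark) it falls shut by itself, above it swings open by itself; no friction holds it, so guide it both ways. Lifting at the knob takes 1.5 N when shut, less and less towards balance.
- oil_jar_c (a point): Bystander: amber jar of oil, 64 mm wide, 100 mm high; the point is its centre. Stands on the other side of the chest from the stand.
- plane_c (a point): Bystander: wooden hand plane, 200 x 55 x 50 mm, its iron rising to about 120 mm; the point is the centre of its body.
- hammer_grip (a point): Bystander: hammer lying on the bench; the point is on its handle.
- block: The sanding block again; origin at the centre of its underside.
- stand: The drying stand again; origin at the centre of its foot.
Things that resemble listed ones, but are neither listed nor needed, are in the scene too. There is more than one size of the block; the job needs the larger.

How it is judged:
By the outcome, as a careful person would: the job done as asked, in the order asked, and still so for the second after the job is handed in, while the arm keeps its last pose, push and grip.
It also fails if it takes over 67 s, if anything falls off the work surface, if the arm or the gripper's body presses on something with over 40 N, if the wrist force passes 120 N, or if a joint passes its speed limit or range.

## Working session

There is one attempt and no reset: what is moved stays moved. The work goes in short steps, Python scripts to look and compute and a shell command to move; the robot and the scene stay as the last step left them, time stands still between calls to the robot, and variables do not carry over. Pictures are saved under pics/ and viewed, at most 10 in all, crops included, and the job is handed in when it is done.

```bash
ls; mkdir -p pics
python3 - <<'E'
from bench import arm
import cv2
for n in("scene","top"):
    f=arm.grab_frame(n);cv2.imwrite(f"pics/{n}0.png",f[:,:,::-1])
    print(n,arm.camera_info(n))
print(arm.state())
E
```

```text
pics
scene {'fx': 582.5210645740432, 'fy': 582.5210645740432, 'cx': 314.44991475703057, 'cy': 237.5217407548409, 'extrinsics': array([[-0.73025376,  0.42313597, -0.53636312,  1.18526423],
       [ 0.68292085,  0.43066997, -0.59003601,  0.71214506],
       [-0.01866998, -0.79716957, -0.60346674,  0.82583083],
       [ 0.        ,  0.        ,  0.        ,  1.        ]])}
top {'fx': 514.5303034004528, 'fy': 514.5303034004528, 'cx': 324.410328316064, 'cy': 235.2598348275816, 'extrinsics': array([[ 4.26384134e-03, -9.87616471e-01,  1.56829610e-01,
         3.92825181e-01],
       [-9.99542166e-01,  4.88662598e-04,  3.02525808e-02,
        -1.86106661e-02],
       [-2.99545838e-02, -1.56886800e-01, -9.87162223e-01,
         1.12937566e+00],
       [ 0.00000000e+00,  0.00000000e+00,  0.00000000e+00,
         1.00000000e+00]])}
{'time': 0.1, 'joint_pos': array([-75.66560415,  19.0685882 ,  -3.70628556,  83.69970491,
         1.23749963,  77.34237107,  -5.07166838]), 'qd': array([ 0.12045714, -0.08482428, -0.11648762, -0.06184331, -0.01116323,
        0.04216302, -0.02800672]), 'effort': array([ 8.32037367e-04, -6.24540496e+01,  2.41861196e-02, -3.90718675e+01,
       -6.15153462e-02,  3.65152757e-02,  9.30368265e-05]), 'position': array([0.16830295, 0.6015702 , 0.2218433 ]), 'ee_rot': array([-1.79929243e+02,  3.26342220e-03,  1.64370074e+02]), 'contact_force': array([ 0.77417886, -0.36420332, -0.83560465]), 'ft_torque': array([0.00919489, 0.00502622, 0.07446062]), 'finger_force': 0.0, 'width': 0.08737783757950367}
```

View pics/scene0.png

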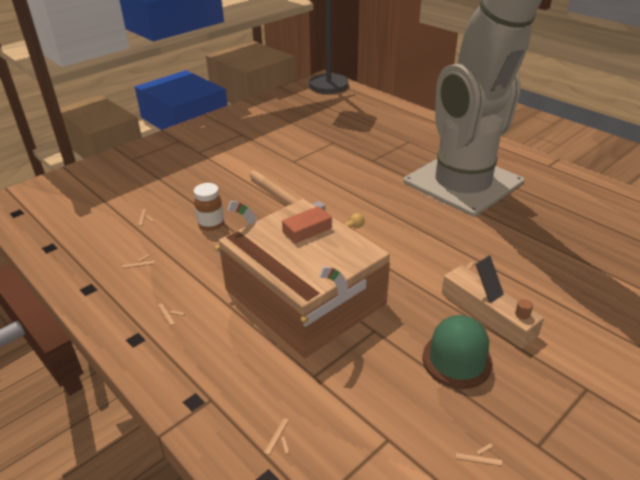

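View pics/top0.png

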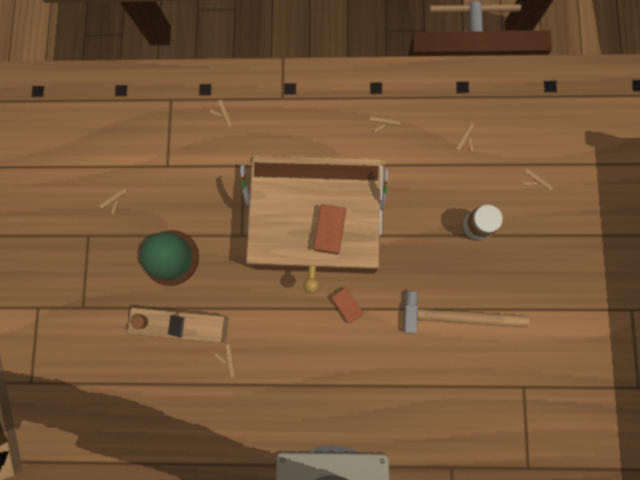

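The larger red block lies on the lid (top view pixel 330,229; scene 306,225). A smaller one lies on the bench (347,305), so the one on the lid fits the description. The dome is at (166,256), the knob at (312,285), the jar at (483,222), the plane at (176,325) and the hammer at (465,318).

```bash
cat > h.py <<'E'
import numpy as np,cv2
from bench import arm
def ray(n,uv):
    c=arm.camera_info(n);E=c["extrinsics"]
    d=E[:3,:3]@np.array([(uv[0]-c["cx"])/c["fx"],(uv[1]-c["cy"])/c["fy"],1]);return E[:3,3],d/np.linalg.norm(d)
def onz(n,uv,z):
    o,d=ray(n,uv);return o+d*(z-o[2])/d[2]
def tri(a,b):
    (o1,d1),(o2,d2)=ray("scene",a),ray("top",b)
    t=np.linalg.lstsq(np.c_[d1,-d2],o2-o1,rcond=None)[0]
    p,q=o1+d1*t[0],o2+d2*t[1];return (p+q)/2,np.linalg.norm(p-q)
def proj(n,p):
    c=arm.camera_info(n);E=c["extrinsics"];q=E[:3,:3].T@(np.array(p)-E[:3,3]);return q[0]/q[2]*c["fx"]+c["cx"],q[1]/q[2]*c["fy"]+c["cy"]
def blobs(img,lo,hi,amin=30):
    m=cv2.inRange(cv2.cvtColor(img,cv2.COLOR_BGR2HSV),lo,hi)
    cs=cv2.findContours(m,cv2.RETR_EXTERNAL,cv2.CHAIN_APPROX_NONE)[0]
    return [c for c in cs if cv2.contourArea(c)>amin]
E
python3 - <<'E'
from h import *
I={n:cv2.imread(f"pics/{n}0.png") for n in("scene","top")}
for n,p in(("top",[(330,229),(330,255),(347,305),(312,285),(166,250),(288,280),(313,268)]),("scene",[(306,220),(306,236),(460,340),(357,219)])):
    hsv=cv2.cvtColor(I[n],cv2.COLOR_BGR2HSV)
    print(n,[(q,hsv[q[1],q[0]].tolist()) for q in p])
t=I["top"][140:310,130:410];s=I["scene"][170:340,200:500]
w=np.zeros((590,800,3),np.uint8);a=cv2.resize(t,None,fx=2.8,fy=2.8,interpolation=cv2.INTER_CUBIC)
a=cv2.resize(I["top"][150:320,235:400],None,fx=2.4,fy=2.4,interpolation=2);b=cv2.resize(I["scene"][190:300,210:400],None,fx=2.1,fy=2.1,interpolation=2)
w[:a.shape[0],:a.shape[1]]=a;w[:b.shape[0],400:400+b.shape[1]]=b
cv2.imwrite("pics/crop1.png",w[:420])
E
```

```text
top [((330, 229), [9, 151, 147]), ((330, 255), [16, 116, 178]), ((347, 305), [9, 151, 150]), ((312, 285), [20, 146, 185]), ((166, 250), [66, 90, 99]), ((288, 280), [15, 130, 88]), ((313, 268), [19, 146, 173])]
scene [((306, 220), [8, 147, 186]), ((306, 236), [8, 141, 112]), ((460, 340), [67, 83, 108]), ((357, 219), [17, 140, 182])]
```

View pics/crop1.png

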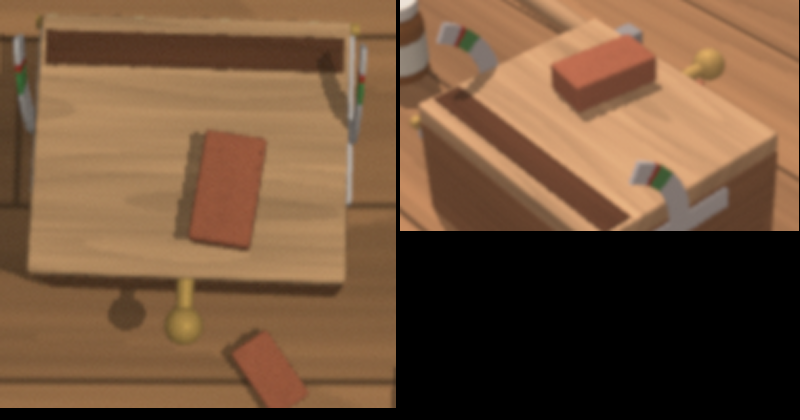

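The crop shows the large block on the lid, at about crop (228,190), which is top pixel (330,229). It is clearly bigger than the decoy at crop (268,370). The knob ball is at crop (184,323).

```bash
cat > m.py <<'E'
from h import *
from scipy.optimize import least_squares
I={n:cv2.imread(f"pics/{n}0.png") for n in("scene","top")}
# block: top-face
for c in blobs(I["top"],(0,120,60),(12,255,255),100):
    r=cv2.minAreaRect(c)
    if r[0][1]<140 or not 300<r[0][0]<365: continue
    z=.162 if r[0][1]<270 else .02
    P=np.array([onz("top",p,z) for p in cv2.boxPoints(r)])
    e=[P[1]-P[0],P[2]-P[1]];L=[np.linalg.norm(v) for v in e];v=e[int(np.argmax(L))]
    print("block",r[0],P.mean(0).round(4),np.round(L,4),"yaw",np.degrees(np.arctan2(v[1],v[0])))
for c in blobs(I["scene"],(0,120,140),(11,255,255),100):
    x,y=c[:,0].mean(0)
    if 280<x<335 and 200<y<245: 
        P=np.array([onz("scene",p,.162) for p in c[:,0]]);r=cv2.minAreaRect((P[:,:2]*1000).astype(np.float32));print("block scene",r)
# dome
def sph(n,uv,ct): 
    o,d=ray(n,uv);return np.linalg.norm(np.cross(ct-o,d))
obs=[]
for n in I:
    cs=blobs(I[n],(45,40,20),(90,255,255),200);c=max(cs,key=cv2.contourArea)[:,0].astype(float)
    m=cv2.moments(c.astype(np.float32));print(n,"dome bbox",c.min(0),c.max(0))
    g=np.array([.58,.29,.05]);down=np.array(proj(n,g-[0,0,.03]))-proj(n,g);down/=np.linalg.norm(down)
    k=[p for p in c if (p-c.mean(0))@down<-3]
    obs+=[(n,p) for p in k]
for sel in(("scene","top"),("scene",),("top",)):
    f=lambda x:[sph(n,p,np.array([x[0],x[1],.05]))-x[2] for n,p in obs if n in sel]
    s=least_squares(f,[.58,.29,.05],loss="soft_l1",f_scale=.001);print("dome",sel,s.x.round(4),np.sqrt(np.mean(np.square(f(s.x)))))
# knob: ball
hsv=cv2.cvtColor(I["top"],cv2.COLOR_BGR2HSV)
for n,b in(("top",(302,277,322,297)),("scene",(343,208,372,232))):
    x0,y0,x1,y1=b;g=I[n][y0:y1,x0:x1]
    m=cv2.inRange(cv2.cvtColor(g,cv2.COLOR_BGR2HSV),(18,100,60),(28,255,255))
    c=max(cv2.findContours(m,0,1)[0],key=cv2.contourArea);(u,v),r=cv2.minEnclosingCircle(c);x,y,w,h=cv2.boundingRect(c)
    print("knob",n,u+x0,v+y0,r,(x+x0,y+y0,w,h),onz(n,(u+x0,v+y0),.121).round(4))
# lid wood corners, top face z=.132 - brass/dark strip
E
python3 m.py
python3 - <<'E'
from h import *
print("front L,R",onz("top",(247,264),.132),onz("top",(379,268),.132),"back",onz("top",(252,157),.132),onz("top",(381,161),.132))
print("plane",onz("top",(130,310),.05),onz("top",(223,341),.05),"jar",onz("top",(488,219),.1))
E
```

```text
block (346.8328552246094, 305.3023681640625) [ 0.4178 -0.0331  0.02  ] [0.0413 0.0711] yaw -145.4649176059671
block (329.2567443847656, 228.45945739746094) [0.56   0.0018 0.162 ] [0.0908 0.0512] yaw -8.952308500689997
block (315.9750061035156, 170.89183044433594) [0.6733 0.0285 0.162 ] [0.0263 0.2387] yaw -91.93642448030916
block scene ((567.39404296875, 9.029975891113281), (62.572025299072266, 97.72853088378906), 75.42369842529297)
scene dome bbox [431. 316.] [487. 378.]
top dome bbox [140. 233.] [191. 278.]
front L,R [0.4944549  0.16313433 0.132     ] [ 0.48698571 -0.0941513   0.132     ] back [0.7115056  0.15905506 0.132     ] [ 0.70182043 -0.1007974   0.132     ]
plane [0.40553424 0.42236749 0.05      ] [0.34279797 0.22352286 0.05      ] jar [ 0.58941015 -0.31708389  0.1       ]Traceback (most recent call last):
  File "m.py", line 28, in <module>
    s=least_squares(f,[.58,.29,.05],loss="soft_l1",f_scale=.001);print("dome",sel,s.x.round(4),np.sqrt(np.mean(np.square(f(s.x)))))
    return func(*args, **kwargs)
    result = trf(vector_fun.fun, vector_fun.jac, x0, f0, J0, lb, ub, ft
[... 1070 characters left out ...]

    f = np.atleast_1d(self.fun(x, *self.args, **self.kwargs))
                      ~~~~~~~~^^^^^^^^^^^^^^^^^^^^^^^^^^^^^^
    return np.atleast_1d(self.fun(x))
                         ~~~~~~~~^^^
    return self.f(x, *self.args, **self.kwargs)
           ~~~~~~^^^^^^^^^^^^^^^^^^^^^^^^^^^^^^
  File "m.py", line 27, in <lambda>
    f=lambda x:[sph(n,p,np.array([x[0],x[1],.05]))-x[2] for n,p in obs if n in sel]
                ~~~^^^^^^^^^^^^^^^^^^^^^^^^^^^^^^^
  File "m.py", line 18, in sph
    o,d=ray(n,uv);return np.linalg.norm(np.cross(ct-o,d))
        ~~~^^^^^^
  File "h.py", line 4, in ray
    c=arm.camera_info(n);E=c["extrinsics"]
ValueError: time passes only in moves, steps and waits
```

```bash
sed -i 's/^def ray/C={n:arm.camera_info(n) for n in("scene","top")}\ndef ray/; s/c=arm.camera_info(n)/c=C[n]/' h.py; python3 m.py 2>&1 | tail -12; python3 -c "
from h import *
print(arm.state()['time'])"
```

```text
block (346.8328552246094, 305.3023681640625) [ 0.4178 -0.0331  0.02  ] [0.0413 0.0711] yaw -145.4649176059671
block (329.2567443847656, 228.45945739746094) [0.56   0.0018 0.162 ] [0.0908 0.0512] yaw -8.952308500689997
block (315.9750061035156, 170.89183044433594) [0.6733 0.0285 0.162 ] [0.0263 0.2387] yaw -91.93642448030916
block scene ((567.39404296875, 9.029975891113281), (62.572025299072266, 97.72853088378906), 75.42369842529297)
scene dome bbox [431. 316.] [487. 378.]
top dome bbox [140. 233.] [191. 278.]
dome ('scene', 'top') [ 4.8487 -4.4525  6.376 ] 0.002154264656824839
dome ('scene',) [0.5218 0.3588 0.0466] 0.0005422721618300511
dome ('top',) [0.5222 0.3573 0.0468] 0.0006420975971256452
knob top 311.0 284.71875 8.281350135803223 (304, 277, 16, 17) [0.455  0.0381 0.121 ]
knob scene 356.0 219.0 5.385264873504639 (351, 215, 11, 8) [0.4531 0.037  0.121 ]
0.1
```

```bash
cat > p.py <<'E'
import sys
from h import *
from scipy.spatial.transform import Rotation as Ro
x,y,z,yaw=map(float,sys.argv[1:5]);s=arm.state()
R=Ro.from_euler("xyz",s["ee_rot"],degrees=True);T=Ro.from_euler("xyz",[180,0,yaw],degrees=True)
d=np.array([x,y,z])-s["position"]
print("t",s["time"],"pos",s["position"].round(4),"rot",s["ee_rot"].round(2),"w",round(s["width"],4))
print("twist units",((R.inv()*T).as_rotvec()/.12).round(2),"then xyz units",(T.inv().apply(d)/.02).round(2))
E
python3 p.py .56 .002 .25 171
```

```text
t 0.1 pos [0.1683 0.6016 0.2218] rot [-179.93    0.    164.37] w 0.0874
twist units [-0.01 -0.   -0.96] then xyz units [-24.03 -26.55  -1.41]
```

```bash
python3 -m pendant '[{"xyz":[0,0,-0.7],"twist":[0,0,-0.96]},{"xyz":[-0.5,-0.5,-0.7],"twist":[0,0,0]},{"xyz":[-0.9,-1,0],"twist":[0,0,0]},{"xyz":[-0.9,-1,0],"twist":[0,0,0]},{"xyz":[-0.9,-1,0],"twist":[0,0,0]},{"xyz":[-0.9,-1,0],"twist":[0,0,0]},{"xyz":[-0.9,-1,0],"twist":[0,0,0]},{"xyz":[-0.9,-1,0],"twist":[0,0,0]},{"xyz":[-0.9,-1,0],"twist":[0,0,0]},{"xyz":[-0.9,-1,0],"twist":[0,0,0]}]' 0 30
python3 p.py .56 .002 .25 171
```

```text
time: 0.93
position: [0.2942, 0.4085, 0.2503]
ee_rot: [-180.0, -0.0, 171.0]
contact_force: [0.7, 1.0, 0.2]
width: 0.087
finger_force: 0.0
t 0.9333 pos [0.2942 0.4085 0.2503] rot [-1.7998e+02 -2.0000e-02  1.7097e+02] w 0.087
twist units [-0. -0. -0.] then xyz units [-1.630e+01 -1.799e+01  1.000e-02]
```

```bash
python3 -m pendant '[{"xyz":[-0.9,-1,0],"twist":[0,0,0]},{"xyz":[-0.9,-1,0],"twist":[0,0,0]},{"xyz":[-0.9,-1,0],"twist":[0,0,0]},{"xyz":[-0.9,-1,0],"twist":[0,0,0]},{"xyz":[-0.9,-1,0],"twist":[0,0,0]},{"xyz":[-0.9,-1,0],"twist":[0,0,0]},{"xyz":[-0.9,-1,0],"twist":[0,0,0]},{"xyz":[-0.9,-1,0],"twist":[0,0,0]},{"xyz":[-0.9,-1,0],"twist":[0,0,0]},{"xyz":[-0.9,-1,0],"twist":[0,0,0]}]' && python3 -m pendant '[{"xyz":[-0.9,-1,0],"twist":[0,0,0]},{"xyz":[-0.9,-1,0],"twist":[0,0,0]},{"xyz":[-0.9,-1,0],"twist":[0,0,0]},{"xyz":[-0.9,-1,0],"twist":[0,0,0]},{"xyz":[-0.9,-1,0],"twist":[0,0,0]},{"xyz":[-0.9,-1,0],"twist":[0,0,0]},{"xyz":[-0.9,-1,0],"twist":[0,0,0]},{"xyz":[-0.9,-1,0],"twist":[0,0,0]}]' 
python3 p.py .56 .002 .136 171
```

```text
time: 1.77
position: [0.4405, 0.1827, 0.2504]
ee_rot: [-180.0, -0.0, 171.0]
contact_force: [-0.2, 0.0, -0.8]
width: 0.0874
finger_force: 0.0
time: 2.43
position: [0.5577, 0.0023, 0.2503]
ee_rot: [-180.0, -0.0, 171.0]
contact_force: [0.7, 0.5, -0.3]
width: 0.0868
finger_force: 0.0
t 2.4333 pos [0.5577 0.0023 0.2503] rot [-1.8000e+02 -2.0000e-02  1.7098e+02] w 0.0868
twist units [-0. -0. -0.] then xyz units [-0.12  0.    5.72]
```

```bash
python3 -m pendant '[{"xyz":[-0.12,0,0.8],"twist":[0,0,0]},{"xyz":[0,0,1],"twist":[0,0,0]},{"xyz":[0,0,1],"twist":[0,0,0]},{"xyz":[0,0,1],"twist":[0,0,0]},{"xyz":[0,0,0.9],"twist":[0,0,0]},{"xyz":[0,0,0.6],"twist":[0,0,0]},{"xyz":[0,0,0.3],"twist":[0,0,0]},{"xyz":[0,0,0],"twist":[0,0,0]}]' && python3 -m pendant '[{"xyz":[0,0,0],"twist":[0,0,0]},{"xyz":[0,0,0],"twist":[0,0,0]},{"xyz":[0,0,0],"twist":[0,0,0]},{"xyz":[0,0,0],"twist":[0,0,0]},{"xyz":[0,0,0],"twist":[0,0,0]},{"xyz":[0,0,0],"twist":[0,0,0]},{"xyz":[0,0,0],"twist":[0,0,0]},{"xyz":[0,0,0],"twist":[0,0,0]}]' 255 25
```

```text
time: 3.1
position: [0.559, 0.0031, 0.1374]
ee_rot: [-180.0, -0.1, 171.0]
contact_force: [0.1, -0.1, -0.5]
width: 0.0871
finger_force: 0.0
time: 3.77
position: [0.5597, 0.0032, 0.1387]
ee_rot: [180.0, 0.0, 171.0]
contact_force: [-0.3, 0.1, 1.1]
width: 0.0495
finger_force: 25.0
```

```bash
python3 -m pendant '[{"xyz":[0,0,-0.3],"twist":[0,0,0]},{"xyz":[0,0,-0.7],"twist":[0,0,0]},{"xyz":[0,0,-1],"twist":[0,0,0]},{"xyz":[0,0,-1],"twist":[0,0,0]},{"xyz":[0,0,-1],"twist":[0,0,0]},{"xyz":[0,0,-1],"twist":[0,0,0]},{"xyz":[0,0,-0.5],"twist":[0,0,0]},{"xyz":[0,0,0],"twist":[0,0,0]},{"xyz":[0,0,0],"twist":[0,0,0]}]' 
python3 p.py .522 .358 .15 171
python3 - <<'E'
from h import *
I={}
for n in("scene","top"):
    I[n]=arm.grab_frame(n)[:,:,::-1];cv2.imwrite(f"pics/{n}1.png",I[n])
cv2.imwrite("pics/held.png",np.hstack([cv2.resize(I[n][y:y+150,x:x+150],(390,390),interpolation=2) for n,y,x in(("scene",120,240),("top",150,250))]))
E
```

```text
time: 4.52
position: [0.5596, 0.0031, 0.2482]
ee_rot: [180.0, -0.0, 171.0]
contact_force: [1.1, 0.1, -1.5]
width: 0.0501
finger_force: 25.0
t 4.5167 pos [0.5596 0.0031 0.2482] rot [179.99  -0.   170.98] w 0.0501
twist units [ 0. -0. -0.] then xyz units [ 4.63 17.23  4.91]
```

View pics/held.png

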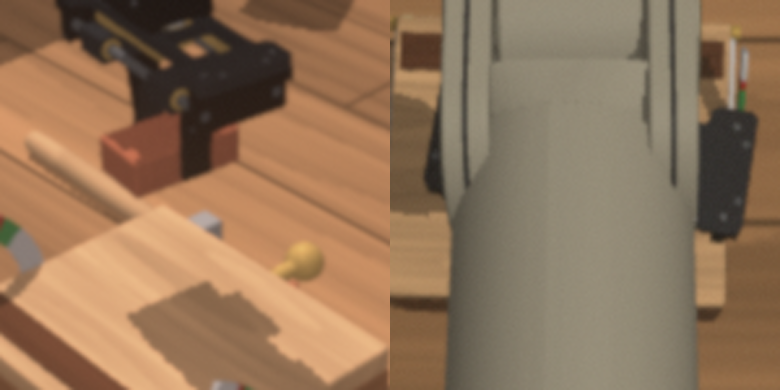

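The block is held level, with about equal lengths showing either side of the finger (crop 103–238, finger at 195). I'll use its bottom corners to find its centre relative to the TCP, and refit the dome with its radius fixed.

Run:
```python
from h import *
from scipy.optimize import least_squares
s=cv2.imread("pics/scene1.png")
for z,L,N,Rr in((.2415,(105,168),(145,193),(238,160)),(.2715,(103,140),(143,158),(238,125))):
    P=[onz("scene",(240+(u+.5)/2.6-.5,120+(v+.5)/2.6-.5),z) for u,v in(L,N,Rr)]
    print("corners",np.round(P,4).tolist(),"ctr",((P[0]+P[2])/2).round(4),np.linalg.norm(P[0]-P[1]),np.linalg.norm(P[2]-P[1]))
# dome: fit with free radius, several cuts
I={n:cv2.imread(f"pics/{n}0.png") for n in("scene","top")}
for sm in(25,40,60):
  for cut in(-3,-8):
    o=[]
    for n in I:
        c=max(blobs(I[n],(40,sm,15),(95,255,255),200),key=cv2.contourArea)[:,0].astype(float)
        g=np.array([.522,.358,.05]);up=np.array(proj(n,g+[0,0,.03]))-proj(n,g);up/=np.linalg.norm(up)
        k=[ray(n,p) for p in c if (p-np.array(proj(n,g)))@up>-cut]
        f=lambda x:[np.linalg.norm(np.cross(np.array([x[0],x[1],.05])-a,d))-x[2] for a,d in k]
        r=least_squares(f,[.522,.358,.05]);o.append((n,r.x.round(4).tolist()))
    print(sm,cut,o)
```

```text
corners [[0.5983, -0.0268, 0.2415], [0.5998, 0.0188, 0.2415], [0.5219, 0.0336, 0.2415]] ctr [0.5601 0.0034 0.2415] 0.04564619382433304 0.07935009801113015
corners [[0.6051, -0.0185, 0.2715], [0.601, 0.0198, 0.2715], [0.5225, 0.0342, 0.2715]] ctr [0.5638 0.0078 0.2715] 0.038550899235253025 0.07989691850871347
25 -3 [('scene', [0.5213, 0.3585, 0.0466]), ('top', [0.5222, 0.3579, 0.0468])]
25 -8 [('scene', [0.5215, 0.3588, 0.0468]), ('top', [0.5221, 0.3577, 0.047])]
40 -3 [('scene', [0.5213, 0.3585, 0.0466]), ('top', [0.5222, 0.3579, 0.0468])]
40 -8 [('scene', [0.5215, 0.3588, 0.0468]), ('top', [0.5221, 0.3577, 0.047])]
60 -3 [('scene', [0.5213, 0.3585, 0.0466]), ('top', [0.5222, 0.3579, 0.0468])]
60 -8 [('scene', [0.5215, 0.3588, 0.0468]), ('top', [0.5221, 0.3577, 0.047])]
```

```bash
python3 -m pendant '[{"xyz":[0.1,0.4,0],"twist":[0,0,0]},{"xyz":[0.2,0.8,0],"twist":[0,0,0]},{"xyz":[0.27,1,0],"twist":[0,0,0]},{"xyz":[0.27,1,0],"twist":[0,0,0]},{"xyz":[0.27,1,0],"twist":[0,0,0]},{"xyz":[0.27,1,0],"twist":[0,0,0]},{"xyz":[0.27,1,0],"twist":[0,0,0]},{"xyz":[0.27,1,0],"twist":[0,0,0]},{"xyz":[0.27,1,0],"twist":[0,0,0]},{"xyz":[0.27,1,0],"twist":[0,0,0]}]' && python3 -m pendant '[{"xyz":[0.27,1,0],"twist":[0,0,0]},{"xyz":[0.27,1,0],"twist":[0,0,0]},{"xyz":[0.27,1,0],"twist":[0,0,0]},{"xyz":[0.27,1,0],"twist":[0,0,0]},{"xyz":[0.27,1,0],"twist":[0,0,0]},{"xyz":[0.27,1,0],"twist":[0,0,0]},{"xyz":[0.27,1,0],"twist":[0,0,0]},{"xyz":[0.2,0.7,0],"twist":[0,0,0]},{"xyz":[0.08,0.3,0],"twist":[0,0,0]},{"xyz":[0,0,0],"twist":[0,0,0]}]'
python3 p.py .522 .358 .11 171
```

```text
time: 5.45
position: [0.5391, 0.1941, 0.2476]
ee_rot: [-180.0, -0.1, 171.0]
contact_force: [0.3, 0.2, -1.1]
width: 0.05
finger_force: 25.0
time: 6.28
position: [0.5213, 0.3589, 0.2476]
ee_rot: [-180.0, -0.1, 171.1]
contact_force: [-0.1, -0.0, -2.1]
width: 0.05
finger_force: 25.0
t 6.2833 pos [0.5213 0.3589 0.2476] rot [-1.7996e+02 -6.0000e-02  1.7110e+02] w 0.05
twist units [-0.01 -0.01  0.01] then xyz units [-0.04 -0.04  6.88]
```

```bash
python3 -m pendant '[{"xyz":[-0.04,-0.04,0.5],"twist":[0,0,0]},{"xyz":[0,0,1],"twist":[0,0,0]},{"xyz":[0,0,1],"twist":[0,0,0]},{"xyz":[0,0,1],"twist":[0,0,0]},{"xyz":[0,0,1],"twist":[0,0,0]},{"xyz":[0,0,1],"twist":[0,0,0]},{"xyz":[0,0,0.7],"twist":[0,0,0]},{"xyz":[0,0,0.3],"twist":[0,0,0]},{"xyz":[0,0,0],"twist":[0,0,0]}]' && python3 -m pendant '[{"xyz":[0,0,0.15],"twist":[0,0,0]},{"xyz":[0,0,0.1],"twist":[0,0,0]},{"xyz":[0,0,0.05],"twist":[0,0,0]},{"xyz":[0,0,0.05],"twist":[0,0,0]},{"xyz":[0,0,0],"twist":[0,0,0]}]'; python3 p.py .522 .358 .1067 171
python3 - <<'E'
from h import *
I={}
for n in("scene","top"):
    I[n]=arm.grab_frame(n)[:,:,::-1];cv2.imwrite(f"pics/{n}2.png",I[n])
cv2.imwrite("pics/place.png",cv2.resize(I["scene"][270:390,390:540],None,fx=4,fy=4,interpolation=2))
E
```

```text
time: 7.03
position: [0.5225, 0.3544, 0.1168]
ee_rot: [-179.9, -0.1, 170.9]
contact_force: [-0.1, -0.2, -1.2]
width: 0.05
finger_force: 25.0
time: 7.45
position: [0.523, 0.3565, 0.1118]
ee_rot: [180.0, 0.0, 171.0]
contact_force: [-0.1, -0.6, -1.2]
width: 0.0497
finger_force: 25.0
t 7.45 pos [0.523  0.3565 0.1118] rot [1.7997e+02 2.0000e-02 1.7098e+02] w 0.0497
twist units [ 0.  0. -0.] then xyz units [0.06 0.06 0.26]
```

View pics/place.png

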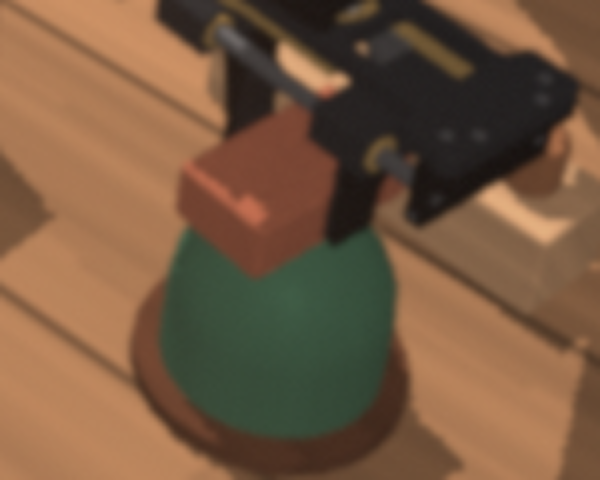

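The block hangs just over the dome, roughly central, with its near bottom corner at crop (258,278) and the dome's sides at crop 163–395. Next I'll check centring, settle and lower.

```bash
python3 - <<'E'
from h import *
for z,pts in((.1051,[(258,278),(180,208)]),(.1351,[(255,225),(180,172)])):
    for u,v in pts: print(z,onz("scene",(390+u/4,270+v/4),z).round(4))
c,s=np.cos(np.radians(-9)),np.sin(np.radians(-9))
for a,b in((.045,.025),(.045,-.025),):print("expect",.523+a*c-b*s,.3565+a*s+b*c)
E
python3 -m pendant '[{"xyz":[0,0,0],"twist":[0,0,0]},{"xyz":[0,0,0],"twist":[0,0,0]},{"xyz":[0,0,0],"twist":[0,0,0]}]';python3 p.py .522 .358 .1067 171
```

```text
0.1051 [0.5703 0.3742 0.1051]
0.1051 [0.5611 0.3271 0.1051]
0.1351 [0.573  0.3701 0.1351]
0.1351 [0.5703 0.3302 0.1351]
expect 0.5713568369527869 0.37415265758806804
expect 0.5635351137007755 0.3247682405583111
time: 7.8
position: [0.5229, 0.3565, 0.1117]
ee_rot: [180.0, 0.0, 171.0]
contact_force: [0.2, -0.4, -1.0]
width: 0.0499
finger_force: 25.0
t 7.8 pos [0.5229 0.3565 0.1117] rot [179.99   0.   170.97] w 0.0499
twist units [ 0.  0. -0.] then xyz units [0.05 0.07 0.25]
```

```bash
python3 -m pendant '[{"xyz":[0.02,0.07,0.08],"twist":[0,0,0]},{"xyz":[0,0,0.06],"twist":[0,0,0]},{"xyz":[0,0,0],"twist":[0,0,0]}]'; python3 -m pendant '[{"xyz":[0,0,0.05],"twist":[0,0,0]},{"xyz":[0,0,0.0],"twist":[0,0,0]}]'; python3 p.py .5225 .358 .1067 171
```

```text
time: 8.05
position: [0.5224, 0.358, 0.1083]
ee_rot: [-180.0, -0.0, 171.0]
contact_force: [-0.1, 0.0, -0.9]
width: 0.05
finger_force: 25.0
time: 8.22
position: [0.5226, 0.3578, 0.1075]
ee_rot: [-180.0, -0.0, 171.0]
contact_force: [0.1, 0.4, -2.4]
width: 0.0493
finger_force: 25.0
t 8.2167 pos [0.5226 0.3578 0.1075] rot [-1.7999e+02 -1.0000e-02  1.7097e+02] w 0.0493
twist units [-0. -0. -0.] then xyz units [0.01 0.01 0.04]
```

```bash
python3 -m pendant '[{"xyz":[0,0,0.04],"twist":[0,0,0]},{"xyz":[0,0,0.0],"twist":[0,0,0]}]'; python3 -m pendant '[{"xyz":[0,0,0.03],"twist":[0,0,0]},{"xyz":[0,0,0],"twist":[0,0,0]},{"xyz":[0,0,0],"twist":[0,0,0]}]'
```

```text
time: 8.38
position: [0.5227, 0.3579, 0.1069]
ee_rot: [180.0, 0.0, 171.0]
contact_force: [0.2, -0.4, -1.2]
width: 0.0499
finger_force: 25.0
time: 8.63
position: [0.5228, 0.3579, 0.1068]
ee_rot: [180.0, 0.0, 171.0]
contact_force: [-0.9, -2.0, 3.2]
width: 0.0497
finger_force: 25.0
```

Contact is felt, so I'll release with the gripper holding still.

```bash
python3 -m pendant '[{"xyz":[0,0,0],"twist":[0,0,0]},{"xyz":[0,0,0],"twist":[0,0,0]},{"xyz":[0,0,0],"twist":[0,0,0]},{"xyz":[0,0,0],"twist":[0,0,0]},{"xyz":[0,0,0],"twist":[0,0,0]},{"xyz":[0,0,0],"twist":[0,0,0]},{"xyz":[0,0,0],"twist":[0,0,0]},{"xyz":[0,0,0],"twist":[0,0,0]}]' 0 3
python3 - <<'E'
from h import *
I=arm.grab_frame("scene")[:,:,::-1];cv2.imwrite("pics/scene3.png",I)
cv2.imwrite("pics/rel.png",cv2.resize(I[270:390,390:540],None,fx=4,fy=4,interpolation=2))
E
```

```text
time: 9.3
position: [0.5227, 0.3579, 0.1063]
ee_rot: [180.0, -0.0, 171.0]
contact_force: [0.6, 0.8, -0.1]
width: 0.0861
finger_force: 0.0
```

View pics/rel.png

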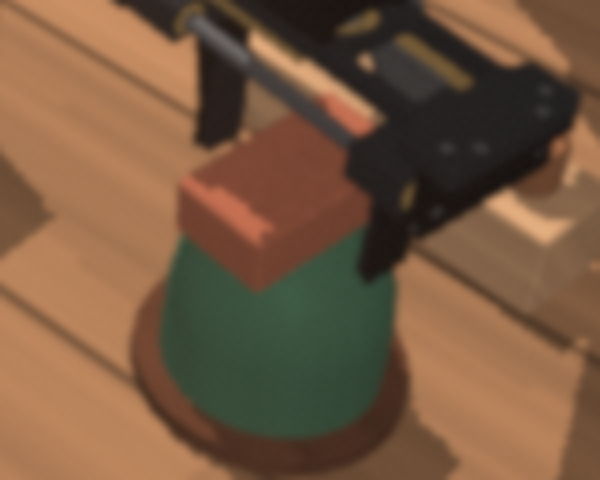

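The block rests on the dome, free of the fingers and close to level: its near bottom corner is at crop (258,290) and its left one at crop (180,232). I'll back straight up and measure the tilt.

```bash
python3 -m pendant '[{"xyz":[0,0,-0.3],"twist":[0,0,0]},{"xyz":[0,0,-0.7],"twist":[0,0,0]},{"xyz":[0,0,-1],"twist":[0,0,0]},{"xyz":[0,0,-1],"twist":[0,0,0]},{"xyz":[0,0,-1],"twist":[0,0,0]},{"xyz":[0,0,-1],"twist":[0,0,0]},{"xyz":[0,0,-1],"twist":[0,0,0]},{"xyz":[0,0,-1],"twist":[0,0,0]},{"xyz":[0,0,-0.5],"twist":[0,0,0]}]'
python3 p.py .4545 .0375 .25 178.1
python3 - <<'E'
from h import *
I=arm.grab_frame("scene")[:,:,::-1];cv2.imwrite("pics/scene4.png",I)
cv2.imwrite("pics/bal.png",cv2.resize(I[290:365,420:520],None,fx=7,fy=7,interpolation=2))
E
```

```text
time: 10.1
position: [0.5233, 0.3582, 0.2596]
ee_rot: [179.8, 0.1, 171.0]
contact_force: [1.7, 0.4, 0.7]
width: 0.0872
finger_force: 0.0
t 10.1 pos [0.5233 0.3582 0.2596] rot [1.7985e+02 1.3000e-01 1.7096e+02] w 0.0872
twist units [ 0.02  0.02 -1.04] then xyz units [  2.91 -16.14   0.48]
```

View pics/bal.png

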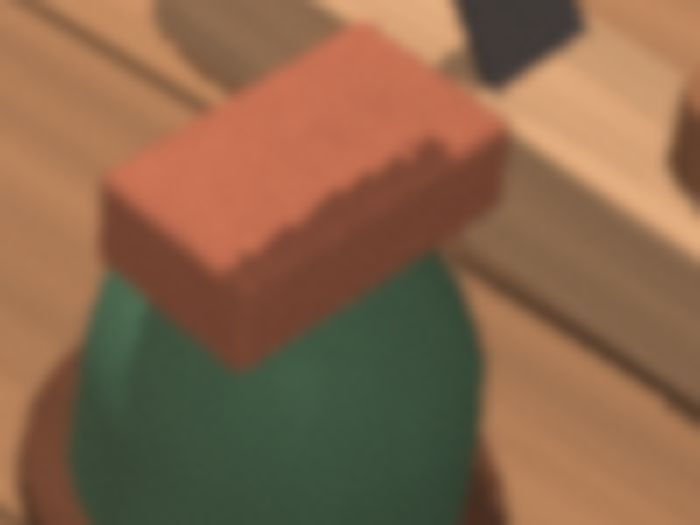

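Run:
```python
from h import *
from scipy.spatial.transform import Rotation as Ro
a,b=.045,.025
obj=np.array([[a,-b,.03],[a,b,.03],[-a,b,.03],[-a,-b,.03],[a,-b,0],[a,b,0],[-a,b,0]])
px=np.array([[105,185],[240,282],[508,130],[365,25],[105,258],[240,372],[500,208]],float)
px=px/7+[420,290]
c=C["scene"];K=np.array([[c["fx"],0,c["cx"]],[0,c["fy"],c["cy"]],[0,0,1]]);E=c["extrinsics"]
ok,r,t=cv2.solvePnP(obj,px,K,None);R=E[:3,:3]@cv2.Rodrigues(r)[0];p=E[:3,:3]@t.ravel()+E[:3,3]
q,_=cv2.projectPoints(obj,r,t,K,None)
print(p.round(4),Ro.from_matrix(R).as_euler("xyz",degrees=True),"tilt",np.degrees(np.arccos(R[2,2])),np.abs(q[:,0]-px).max())
```

```text
[0.4812 0.337  0.0517] [  4.36441956   4.9719511  -11.01302138] tilt 6.612155548257427 0.9642093810390406
```

Run:
```python
from h import *
from scipy.spatial.transform import Rotation as Ro
from scipy.optimize import least_squares
a,b=.045,.025
obj=np.array([[a,-b,.03],[a,b,.03],[-a,b,.03],[-a,-b,.03],[a,-b,0],[a,b,0],[-a,b,0]])
px=np.array([[105,185],[240,282],[508,130],[365,25],[105,258],[240,372],[500,208]],float)/7+[420,290]
P=lambda v:Ro.from_euler("xyz",v[2:5],degrees=True).apply(obj)+[v[0],v[1],.1]
f=lambda v:(np.array([proj("scene",q) for q in P(v)])-px).ravel()
print(f([.522,.358,0,0,-9]).reshape(-1,2).round(2).tolist())
r=least_squares(f,[.522,.358,0,0,-9]);s=np.sqrt(np.diag(np.linalg.inv(r.jac.T@r.jac))*r.cost*2/9);print(r.x.round(4),s.round(4),r.cost)
```

```text
[[0.64, -4.72], [2.82, -0.87], [2.81, -1.43], [1.35, -2.73], [-1.23, -2.56], [0.49, -1.03], [1.02, 0.03]]
[ 0.527   0.3608  5.0927  1.2142 -9.0405] [1.4000e-03 1.3000e-03 2.4983e+00 1.8072e+00 1.3526e+00] 8.686708516034013
```

```bash
python3 -m pendant '[{"xyz":[0.1,-0.5,0],"twist":[0,0,-0.54]},{"xyz":[0.15,-0.8,0],"twist":[0,0,-0.5]},{"xyz":[0.2,-1,0],"twist":[0,0,0]},{"xyz":[0.2,-1,0],"twist":[0,0,0]},{"xyz":[0.2,-1,0],"twist":[0,0,0]},{"xyz":[0.2,-1,0],"twist":[0,0,0]},{"xyz":[0.2,-1,0],"twist":[0,0,0]},{"xyz":[0.2,-1,0],"twist":[0,0,0]},{"xyz":[0.2,-1,0],"twist":[0,0,0]},{"xyz":[0.2,-1,0],"twist":[0,0,0]}]' && python3 -m pendant '[{"xyz":[0.2,-1,0],"twist":[0,0,0]},{"xyz":[0.2,-1,0],"twist":[0,0,0]},{"xyz":[0.2,-1,0],"twist":[0,0,0]},{"xyz":[0.2,-1,0],"twist":[0,0,0]},{"xyz":[0.1,-1,0],"twist":[0,0,0]},{"xyz":[0.1,-0.8,0],"twist":[0,0,0]},{"xyz":[0.1,-0.4,0],"twist":[0,0,0]},{"xyz":[0,0,0],"twist":[0,0,0]}]'
python3 p.py .4545 .0375 .25 178.1
python3 - <<'E'
from h import *
a=arm.grab_frame("scene")[:,:,::-1];cv2.imwrite("pics/scene5.png",a)
b=arm.grab_frame("top")[:,:,::-1];cv2.imwrite("pics/top5.png",b)
f=lambda I,y,x:cv2.resize(I[y:y+75,x:x+100],None,fx=4,fy=4,interpolation=2)
cv2.imwrite("pics/bal2.png",np.vstack([np.hstack([f(a,290,420),f(b,220,120)]),np.hstack([f(a,190,320),f(b,250,270)])]))
E
```

```text
time: 10.98
position: [0.4768, 0.1727, 0.2555]
ee_rot: [-180.0, -0.0, 178.1]
contact_force: [0.1, -0.4, 0.9]
width: 0.0866
finger_force: 0.0
time: 11.65
position: [0.451, 0.0491, 0.256]
ee_rot: [180.0, -0.0, 178.0]
contact_force: [0.1, 0.4, -1.0]
width: 0.0867
finger_force: 0.0
t 11.65 pos [0.451  0.0491 0.256 ] rot [ 1.7999e+02 -2.0000e-02  1.7798e+02] w 0.0867
twist units [ 0.   -0.   -0.02] then xyz units [-0.19 -0.57  0.3 ]
```

View pics/bal2.png

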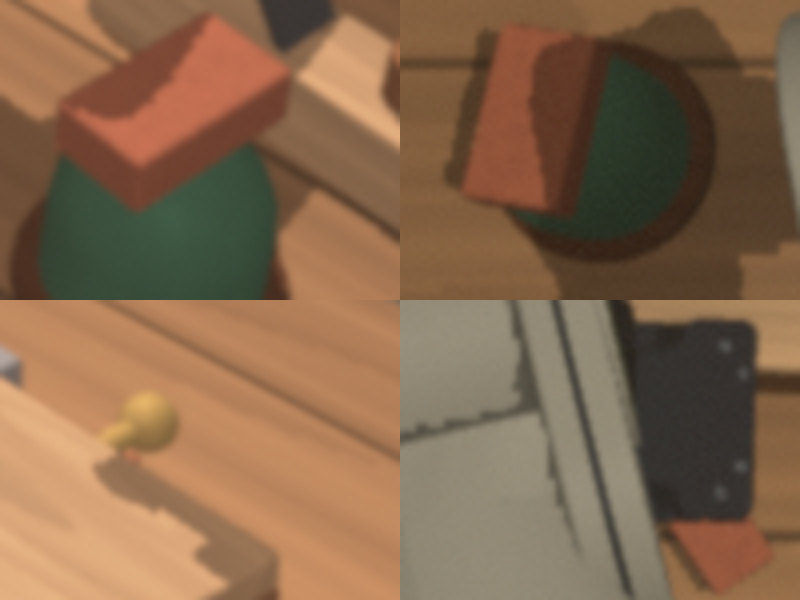

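The block is still on the dome. In the top panel its outline runs from (500,25) to (578,218), about 463–610 wide; the knob is at (150,420) in the lower left panel. I'll get corners from both views for a tilt figure.

```bash
cat > tilt.py <<'E'
import sys
from h import *
from scipy.spatial.transform import Rotation as Ro
from scipy.optimize import least_squares
k=sys.argv[1]
a,b=.045,.025
O=np.array([[x,y,z] for z in(0,.03) for x in(-a,a) for y in(-b,b)])
X0=[.522,.358,0,0,-9,0,0]
P=lambda v:Ro.from_euler("xyz",v[2:5],degrees=True).apply(O)+[v[0],v[1],.1]
def pr(n,v):
    off=np.array([v[5],v[6],0])*(1 if n=="scene" else 0)
    return np.array([proj(n,q+off) for q in P(v)])
ob={}
for n in("scene","top"):
    I=cv2.imread(f"pics/{n}{k}.png");g=pr(n,X0).mean(0)
    S=4;x,y=(g-45).astype(int);J=cv2.resize(I[y:y+90,x:x+90],None,fx=S,fy=S,interpolation=cv2.INTER_CUBIC)
    h=cv2.cvtColor(J,cv2.COLOR_BGR2HSV);m=cv2.inRange(h,(0,125,60),(11,255,255))|cv2.inRange(h,(174,125,60),(180,255,255))
    m=cv2.morphologyEx(m,cv2.MORPH_OPEN,np.ones((9,9)))
    cs=cv2.findContours(m,0,1)[0];c=min(cs,key=lambda c:abs(cv2.contourArea(c)-25000) if abs(c[:,0].mean(0)-180).max()<70 else 1e9)
    hu=cv2.convexHull(c);q=cv2.approxPolyN(hu,6)[0] if hasattr(cv2,"approxPolyN") else cv2.approxPolyDP(hu,5,True)[:,0]
    q=(np.array(q).reshape(-1,2)+.5)/S-.5+[x,y]
    H=cv2.convexHull(pr(n,X0).astype(np.float32),returnPoints=False).ravel();p0=pr(n,X0)[H]
    cs0=p0-p0.mean(0)+q.mean(0)
    ob[n]=[(H[i],q[np.argmin(np.linalg.norm(q-cs0[i],axis=1))]) for i in range(len(H)) if np.linalg.norm(q-cs0[i],axis=1).min()<5]
    print(n,len(q),len(ob[n]),[np.round(z-pr(n,X0)[i],1).tolist() for i,z in ob[n]])
def f(v):
    return np.concatenate([(pr(n,v)[[i for i,_ in ob[n]]]-np.array([z for _,z in ob[n]])).ravel() for n in ob]+[np.array(v[5:])/.002])
r=least_squares(f,X0);s=np.sqrt(np.diag(np.linalg.inv(r.jac.T@r.jac)))
print(r.x.round(4),s.round(4),"rms",np.sqrt(2*r.cost/len(r.fun)))
E
python3 tilt.py 5
```

```text
scene 6 6 [[-2.5, -0.8], [-1.6, 0.1], [-1.2, 0.0], [-1.4, 2.1], [-1.5, 1.2], [-1.4, 0.8]]
top 6 0 []Traceback (most recent call last):
  File "tilt.py", line 28, in <module>
    r=least_squares(f,X0);s=np.sqrt(np.diag(np.linalg.inv(r.jac.T@r.jac)))
    return func(*args, **kwargs)
    vector_fun = VectorFunction(
        fun_wrapped,
    ...<6 lines>...
        workers=workers
    )
    self._update_fun()
    ~~~~~~~~~~~~~~~~^^
    self.f = self.fun_wrapped(xp_copy(self.x))
             ~~~~~~~~~~~~~~~~^^^^^^^^^^^^^^^^^
    return np.atleast_1d(self.fun(x))
                         ~~~~~~~~^^^
    return self.f(x, *self.args, **self.kwargs)
           ~~~~~~^^^^^^^^^^^^^^^^^^^^^^^^^^^^^^
  File "tilt.py", line 27, in f
    return np.concatenate([(pr(n,v)[[i for i,_ in ob[n]]]-np.array([z for _,z in ob[n]])).ravel() for n in ob]+[np.array(v[5:])/.002])
                            ~~~~~~~~~~~~~~~~~~~~~~~~~~~~~^~~~~~~~~~~~~~~~~~~~~~~~~~~~~~~
ValueError: operands could not be broadcast together with shapes (0,2) (0,)
```

```bash
sed -i 's/for n in("scene","top"):/for n in sys.argv[2:]:/' tilt.py; for k in 4 5; do python3 tilt.py $k scene; done
python3 - <<'E'
import cv2
h=cv2.cvtColor(cv2.imread("pics/top5.png"),cv2.COLOR_BGR2HSV)
for u,v in((490,120),(560,120),(582,140),(593,90),(700,150),(560,240),(640,160)): print((u,v),h[220+v//4,120+(u-400)//4])
E
```

```text
scene 6 6 [[-2.3, -1.0], [-1.8, 0.4], [-1.2, 0.0], [-0.1, 2.1], [-2.0, 2.2], [-3.4, 0.3]]
[ 0.5255  0.3577  3.5621 -0.1549 -7.3995  0.      0.    ] [2.3000e-03 2.2000e-03 2.4450e+00 1.6418e+00 1.2740e+00 2.0000e-03
 2.0000e-03] rms 0.4888839128964882
scene 6 6 [[-2.5, -0.8], [-1.6, 0.1], [-1.2, 0.0], [-1.4, 2.1], [-1.5, 1.2], [-1.4, 0.8]]
[ 0.5251  0.3578  3.4631 -0.0573 -8.6729 -0.      0.    ] [2.3000e-03 2.2000e-03 2.4621e+00 1.6622e+00 1.2969e+00 2.0000e-03
 2.0000e-03] rms 0.37847958690939637
(490, 120) [  8 152 144]
(560, 120) [ 10 164  95]
(582, 140) [ 10 154  68]
(593, 90) [ 10 142  70]
(700, 150) [ 11 136  60]
(560, 240) [ 10 132  56]
(640, 160) [51 82 50]
```

The block is stable, unchanged between the two looks 1.5 s apart, with a tilt of about 3° (0.06 rad). I'll accept that and go to the knob.

```bash
python3 - <<'E'
from h import *
print(tri((357.2,219.8),(311.5,284.7)),onz("scene",(357.2,219.8),.121),onz("top",(311.5,284.7),.121))
E
python3 p.py .4545 .0375 .102 178.1
```

```text
(array([0.45384725, 0.03859152, 0.12017139]), np.float64(0.0037863825424138235)) [0.45343054 0.04077838 0.121     ] [0.4550751  0.03714987 0.121     ]
t 11.75 pos [0.4513 0.0514 0.2561] rot [ 1.7998e+02 -1.0000e-02  1.7815e+02] w 0.0872
twist units [ 0.   -0.    0.01] then xyz units [-0.18 -0.69  7.7 ]
```

```bash
python3 -m pendant '[{"xyz":[-0.15,-0.63,0.3],"twist":[0,0,0]},{"xyz":[0,0,1],"twist":[0,0,0]},{"xyz":[0,0,1],"twist":[0,0,0]},{"xyz":[0,0,1],"twist":[0,0,0]},{"xyz":[0,0,1],"twist":[0,0,0]},{"xyz":[0,0,1],"twist":[0,0,0]},{"xyz":[0,0,1],"twist":[0,0,0]},{"xyz":[0,0,0.8],"twist":[0,0,0]},{"xyz":[0,0,0.4],"twist":[0,0,0]},{"xyz":[0,0,0.15],"twist":[0,0,0]}]' 0 3
python3 -m pendant '[{"xyz":[0,0,0],"twist":[0,0,0]},{"xyz":[0,0,0],"twist":[0,0,0]}]'
python3 p.py .4542 .0385 .102 178.1
```

```text
time: 12.58
position: [0.4533, 0.0387, 0.102]
ee_rot: [-179.9, -0.1, 178.2]
contact_force: [-0.4, -0.7, 0.3]
width: 0.0871
finger_force: 0.0
time: 12.75
position: [0.4545, 0.0383, 0.104]
ee_rot: [180.0, 0.0, 178.1]
contact_force: [0.7, -0.6, -0.1]
width: 0.0871
finger_force: 0.0
t 12.75 pos [0.4545 0.0383 0.104 ] rot [1.7999e+02 4.0000e-02 1.7815e+02] w 0.0871
twist units [0.   0.01 0.01] then xyz units [0.01 0.01 0.1 ]
```

```bash
python3 -m pendant '[{"xyz":[0,0,0.1],"twist":[0,0,0]},{"xyz":[0,0,0],"twist":[0,0,0]},{"xyz":[0,0,0],"twist":[0,0,0]},{"xyz":[0,0,0],"twist":[0,0,0]},{"xyz":[0,0,0],"twist":[0,0,0]},{"xyz":[0,0,0],"twist":[0,0,0]},{"xyz":[0,0,0],"twist":[0,0,0]},{"xyz":[0,0,0],"twist":[0,0,0]},{"xyz":[0,0,0],"twist":[0,0,0]},{"xyz":[0,0,0],"twist":[0,0,0]}]' 255 15
python3 -m pendant '[{"xyz":[0,0,0],"twist":[0,0,0]},{"xyz":[0,0,0],"twist":[0,0,0]}]'
cat > arc.py <<'E'
from h import *
from scipy.spatial.transform import Rotation as Ro
# hinge-frame arc from grasp TCP g0 (lid shut), per-row tool units for given angles
import sys
a=np.radians([float(v) for v in sys.argv[1:]]);yaw=np.radians(-1.9)
q=lambda t:np.array([-.258*np.cos(t)+.011*np.sin(t),.258*np.sin(t)+.011*np.cos(t)])
for s,e in zip(a[:-1],a[1:]):
    d=q(e)-q(s);print(f"{np.degrees(s):.1f}->{np.degrees(e):.1f} x {-d[0]/.02:.2f} z {-d[1]/.02:.2f}")
E
python3 arc.py 0 1 3 6 10 14 18 22 26 30 34 38 42 45 47 48 49 50 51 52 53 54 55 56
```

```text
time: 13.58
position: [0.4541, 0.0397, 0.1014]
ee_rot: [179.9, 0.0, 178.2]
contact_force: [0.9, 5.1, -1.1]
width: 0.0307
finger_force: 15.0
time: 13.75
position: [0.4541, 0.0397, 0.1014]
ee_rot: [179.9, 0.0, 178.2]
contact_force: [0.5, 6.9, -1.4]
width: 0.0308
finger_force: 15.0
0.0->1.0 x -0.01 z -0.23
1.0->3.0 x -0.03 z -0.45
3.0->6.0 x -0.08 z -0.67
6.0->10.0 x -0.16 z -0.89
10.0->14.0 x -0.22 z -0.87
14.0->18.0 x -0.29 z -0.85
18.0->22.0 x -0.34 z -0.83
22.0->26.0 x -0.40 z -0.81
26.0->30.0 x -0.46 z -0.78
30.0->34.0 x -0.51 z -0.74
34.0->38.0 x -0.56 z -0.71
38.0->42.0 x -0.61 z -0.67
42.0->45.0 x -0.49 z -0.47
45.0->47.0 x -0.34 z -0.30
47.0->48.0 x -0.17 z -0.15
48.0->49.0 x -0.17 z -0.14
49.0->50.0 x -0.18 z -0.14
50.0->51.0 x -0.18 z -0.14
51.0->52.0 x -0.18 z -0.13
52.0->53.0 x -0.18 z -0.13
53.0->54.0 x -0.19 z -0.13
54.0->55.0 x -0.19 z -0.12
55.0->56.0 x -0.19 z -0.12
```

```bash
python3 -m pendant '[{"xyz":[0,0.07,0],"twist":[0,0,0]},{"xyz":[-0.01,0,-0.23],"twist":[0,0,0]},{"xyz":[-0.03,0,-0.45],"twist":[0,0,0]},{"xyz":[-0.04,0,-0.34],"twist":[0,0,0]},{"xyz":[-0.04,0,-0.33],"twist":[0,0,0]},{"xyz":[-0.08,0,-0.45],"twist":[0,0,0]},{"xyz":[-0.08,0,-0.44],"twist":[0,0,0]},{"xyz":[-0.11,0,-0.44],"twist":[0,0,0]},{"xyz":[-0.11,0,-0.43],"twist":[0,0,0]}]'
python3 -m pendant '[{"xyz":[-0.14,0,-0.43],"twist":[0,0,0]},{"xyz":[-0.15,0,-0.42],"twist":[0,0,0]},{"xyz":[-0.17,0,-0.42],"twist":[0,0,0]},{"xyz":[-0.17,0,-0.41],"twist":[0,0,0]},{"xyz":[-0.2,0,-0.41],"twist":[0,0,0]},{"xyz":[-0.2,0,-0.4],"twist":[0,0,0]},{"xyz":[-0.23,0,-0.39],"twist":[0,0,0]},{"xyz":[-0.23,0,-0.39],"twist":[0,0,0]}]'
cat > ang.py <<'E'
from h import *
s=arm.state();p=s["position"];x=p[0]-.7121;z=p[2]+.019-.11
# TCP relative to grasp start: shut (x -.258)
print("angle",np.degrees(np.arctan2(z,-x)-np.arctan2(.011,.258)),"r",np.hypot(x,z),p.round(4),s["contact_force"].round(1),s["ee_rot"].round(2),s["width"],s["time"])
E
python3 ang.py
```

```text
time: 14.5
position: [0.4643, 0.0393, 0.1647]
ee_rot: [180.0, 0.0, 178.1]
contact_force: [3.3, 6.0, -2.9]
width: 0.0307
finger_force: 15.0
time: 15.17
position: [0.4939, 0.0383, 0.2297]
ee_rot: [180.0, -0.0, 178.1]
contact_force: [1.0, 4.4, -2.2]
width: 0.0308
finger_force: 15.0
angle 30.004411592552067 r 0.2586150710755228 [0.4939 0.0383 0.2297] [ 1.   4.4 -2.2] [ 1.7997e+02 -2.0000e-02  1.7814e+02] 0.030848232659072237 15.1667
```

```bash
python3 -m pendant '[{"xyz":[-0.25,0,-0.37],"twist":[0,0,0]},{"xyz":[-0.26,0,-0.37],"twist":[0,0,0]},{"xyz":[-0.28,0,-0.36],"twist":[0,0,0]},{"xyz":[-0.28,0,-0.35],"twist":[0,0,0]},{"xyz":[-0.3,0,-0.34],"twist":[0,0,0]},{"xyz":[-0.31,0,-0.33],"twist":[0,0,0]},{"xyz":[-0.24,0,-0.24],"twist":[0,0,0]},{"xyz":[-0.25,0,-0.23],"twist":[0,0,0]},{"xyz":[0,0,0],"twist":[0,0,0]}]'
python3 ang.py
python3 - <<'E'
from h import *
I=arm.grab_frame("scene")[:,:,::-1];cv2.imwrite("pics/scene6.png",I)
cv2.imwrite("pics/lid.png",cv2.resize(I[130:390,200:520],None,fx=2.3,fy=2.3,interpolation=2))
E
```

```text
time: 15.92
position: [0.538, 0.0368, 0.2818]
ee_rot: [180.0, 0.0, 178.1]
contact_force: [-3.2, 5.9, 2.0]
width: 0.0307
finger_force: 15.0
angle 45.17129248704429 r 0.2582862376099839 [0.538  0.0368 0.2818] [-3.2  5.9  2. ] [1.7998e+02 4.0000e-02 1.7813e+02] 0.030735353823385797 15.9167
```

View pics/lid.png

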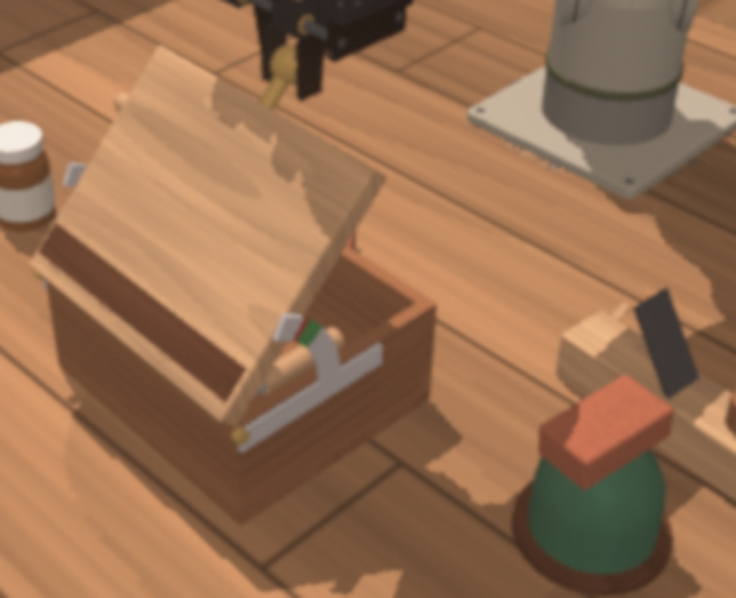

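The knob is held at crop (285,65) and the lid follows to about 45°. The lid's underside edge crosses the quadrant near its green mark at crop (308,330), and the block is still balanced at (605,430). I'll go on slowly past red.

```bash
python3 -m pendant '[{"xyz":[-0.17,0,-0.15],"twist":[0,0,0]},{"xyz":[-0.25,0,-0.22],"twist":[0,0,0]},{"xyz":[-0.26,0,-0.22],"twist":[0,0,0]},{"xyz":[-0.26,0,-0.21],"twist":[0,0,0]},{"xyz":[-0.27,0,-0.2],"twist":[0,0,0]},{"xyz":[-0.27,0,-0.19],"twist":[0,0,0]},{"xyz":[-0.28,0,-0.19],"twist":[0,0,0]},{"xyz":[-0.19,0,-0.12],"twist":[0,0,0]},{"xyz":[0,0,0],"twist":[0,0,0]},{"xyz":[0,0,0],"twist":[0,0,0]}]'
python3 ang.py; python3 arc.py 56.5 55 53 51 49 47 45 43.5 43 42
```

```text
time: 16.8
position: [0.5765, 0.0355, 0.3108]
ee_rot: [-180.0, -0.0, 178.1]
contact_force: [0.9, 5.1, 0.6]
width: 0.0306
finger_force: 15.0
angle 55.88223213130004 r 0.25829681722230496 [0.5765 0.0355 0.3108] [0.9 5.1 0.6] [-180.     -0.    178.13] 0.030607390562495052 16.8
56.5->55.0 x 0.29 z 0.18
55.0->53.0 x 0.38 z 0.25
53.0->51.0 x 0.37 z 0.26
51.0->49.0 x 0.36 z 0.27
49.0->47.0 x 0.35 z 0.29
47.0->45.0 x 0.34 z 0.30
45.0->43.5 x 0.25 z 0.23
43.5->43.0 x 0.08 z 0.08
43.0->42.0 x 0.16 z 0.16
```

```bash
python3 -m pendant '[{"xyz":[0.19,0,0.12],"twist":[0,0,0]},{"xyz":[0.28,0,0.19],"twist":[0,0,0]},{"xyz":[0.28,0,0.19],"twist":[0,0,0]},{"xyz":[0.28,0,0.2],"twist":[0,0,0]},{"xyz":[0.27,0,0.2],"twist":[0,0,0]},{"xyz":[0.27,0,0.21],"twist":[0,0,0]},{"xyz":[0.26,0,0.22],"twist":[0,0,0]},{"xyz":[0.18,0,0.16],"twist":[0,0,0]},{"xyz":[0.1,0,0.09],"twist":[0,0,0]},{"xyz":[0,0,0],"twist":[0,0,0]}]'
python3 -m pendant '[{"xyz":[0,0,0],"twist":[0,0,0]},{"xyz":[0,0,0],"twist":[0,0,0]},{"xyz":[0,0,0],"twist":[0,0,0]},{"xyz":[0,0,0],"twist":[0,0,0]}]'
python3 ang.py
python3 - <<'E'
from h import *
a=arm.grab_frame("scene")[:,:,::-1];b=arm.grab_frame("top")[:,:,::-1]
cv2.imwrite("pics/end.png",np.hstack([cv2.resize(a[130:390,200:520],(480,390),interpolation=2),cv2.resize(b[130:390,100:300],(300,390),interpolation=2)]))
E
```

```text
time: 17.63
position: [0.5339, 0.0369, 0.2785]
ee_rot: [180.0, 0.0, 178.1]
contact_force: [3.9, 5.5, -4.1]
width: 0.0311
finger_force: 15.0
time: 17.97
position: [0.5344, 0.0369, 0.2788]
ee_rot: [180.0, 0.0, 178.1]
contact_force: [3.5, 4.9, -4.7]
width: 0.0309
finger_force: 15.0
angle 44.14078355159122 r 0.25861094454139877 [0.5344 0.0369 0.2788] [ 3.5  4.9 -4.7] [1.8000e+02 4.0000e-02 1.7813e+02] 0.030857946385021495 17.9667
```

View pics/end.png

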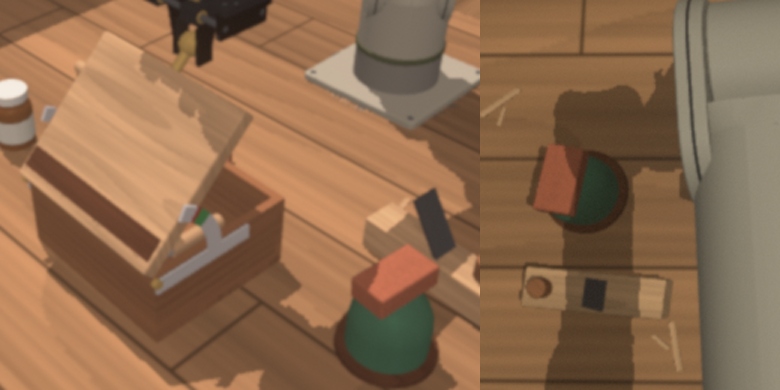

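The gripper holds the knob at (187,42), with the lid at about 44° in the green band. The block is balanced on the stand at (395,280), and the jar and plane have not moved. Handing in.

```bash
python3 -c "
from bench import arm
print(arm.sign_off())"
```

```text
the job is handed in; nothing more can be done
None
```

I handed the job in at about 18 s: the block is balanced on the stand, tilted by an estimated 3°, and the lid was raised to about 56° and is now held by the knob at about 44°, in the green band. The jar and plane look unmoved; I didn't check the hammer, but the arm never came near it.

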